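Close and pin the gate of the paper squaring frame

ROBOT

A 7-joint arm with a two-finger parallel gripper is mounted at the origin on the work surface. World frame = base frame: x ahead of the robot, y to its left, z up, the work surface at z = 0. Lengths are in m, angles in rad, forces in N, time in s.
With the tool pointing down it reaches from about 0.425 to 0.925 m from the base axis. Payload 6.8 kg.
Tool frame: the origin (TCP) lies midway between the tips of the shut fingers; the grasp point (between the pads) lies 19 mm behind it (grip_point_offset is the z of the grasp point in the tool frame, in m); z points along the fingers, y is the line along which they close (so a half turn about z gives the same grasp; the last joint's range is limited). The gripper opens to 85 mm and grips with 20 to 120 N. Pads are 22 mm wide; open, the fingers measure 114 mm over their backs; the gripper's body (76 mm by 85 mm) begins 54 mm behind the grasp point. The pads swing forward as they close: fully open they stand 13 mm farther back than shut.
Start: joints at [1.145, 0.477, 0.022, 1.555, -0.011, 1.109, -0.083], TCP at [0.211, -0.641, 0.231] pointing down, gripper open.
Joint ranges: [-2.96, 2.96], [-0.34, 2.1], [-1.41, 1.46], [0.24, 2.44], [-1.37, 4.51], [0.17, 1.92], [-2.96, 2.96]. Speed limits (rad/s): [2.39, 2.39, 3.14, 3.14, 3.14, 3.14, 3.14].

INTERFACE

Orientations are given as a rotation vector (axis times angle).
In Python, from bench import get_obs, grab_frame, calibration, hand_in, grip_point_offset gives the robot as it stands.
- The arm moves only by the shell command python3 -m pendant 'ROWS' [OPENING] [FORCE]. ROWS is a JSON object of lists of equal length, an entry for each row: "translation": the shift along the world's x, y, z in units of 25 mm (1.0 is 25 mm), a list of three; "delta_rot": the turn, a rotation vector about the world's x, y, z in units of 5 degrees (1.0 is 5 degrees), a list of three. In form: {"translation": [[dx, dy, dz], ...], "delta_rot": [[rx, ry, rz], ...]}. A call has 1 to 12 rows; each row is the pose to reach, as a shift and turn from the pose commanded when the call began; what a row does not reach only later rows make up. A row lasts 1/8 s, in which the tool goes at most 62.5 mm and 10.7 degrees, less where a joint would pass 70% of its speed; a pose out of reach is approached as far as the arm can. A call with a gripper value outside its range is refused whole. OPENING is the opening, from 0 (shut) to 1 (fully open), set as the call begins (- or left out, the last holds). The fingers move at their own pace and stop on an object; FORCE is the grip in N (left out, the last holds). Time passes only in rows, so rows that repeat a pose let the fingers close. It gives the time, the measured TCP pose, the force, the opening and the grip force at its end, in the units of the state.
- get_obs(): the state, without advancing time (a new reading comes with each control period).
- grab_frame(name): name is "side" or "top" or "wrist"; returns (picture, depth): 384x512x3 uint8, red, green, blue; 384x512 float32, m along the optical axis (not along the pixel's ray), 0 where there is no reading.
- calibration(name): a dict with "K" (3x3 intrinsics, pixels), "rvec" (rotation vector, rad) and "tvec" (3), from world to camera coordinates, as OpenCV has them. Camera axes: x right, y down, z forward; pixel columns grow to the right and rows downward; lengths in m; the calibration is good to about 2 mm. A picture is of the moment at which its call begins: read the wrist's pose just before it. calibration takes no time and is no camera call; for the wrist camera it gives the pose at the moment of the call.
- hand_in(): hands the job in; it is judged then, once.
The state is a dict: "clock": time; "joints": joint angles; "qvel": joint speeds; "tau": joint torques, N m; "tcp_pos": TCP position; "orientation": TCP orientation; "contact_force": force on the tool from outside, world axes, zero at the start; "moment": the same for the moment, N m; "grip_width": finger opening in m; "gripper_force": force on a finger pad.
Only numpy, scipy, OpenCV 4.12 (cv2) and the standard library are available. Lean on these libraries where they do the work, as an engineer would, in place of code of your own. Each camera call takes 0.05 s, during which the arm holds its last target. There are 200 camera calls.

TASK

Swing the steel gate of the paper squaring frame shut so that its tongue lies between the two ears of the clevis, then take the straight-handled locking pin from the wooden rest and thread it down through the upper ear, the tongue and the lower ear until its handle sits fully down on the upper ear, and let go. Feel the pin in gently rather than forcing it, and leave the other tools and things where they are.

Things in the scene. Friction and masses are not known exactly. Their poses are not given: they have to be found in the camera images.
- frame: Squaring frame: wooden board 240 (x) x 340 (y) x 18 mm, fixed, with a fixed paper stack (top 50 mm up, front face 45 mm behind the gate line) and fences to 68 mm high. Origin: centre of its underside, z up; its front (-x) looks to the robot. The steel gate lies along y at x = -80 mm when shut; a clevis stands at the -y end, open to the front (-x).
- gate (a joint): Gate hinge, rad. 0 = shut, tongue slot on the nominal clevis point; grows as the free end swings out to the front (-x); stops at -0.007 (1.5 mm past). Stiff: about 1 N moves the free end, it stays where left, and the pin's nose can draw it sideways. Gate bar 10 mm thick, 59 to 83 mm above the table, from 12 to 192 mm from the hinge axis; then a flat tongue to 245 mm.
- gate_eye (a point): Centre of the slot in the gate's tongue, on the tongue's top face (75 mm above the table), 220 mm from the hinge axis. Tongue 8 mm thick, 32 mm wide across the gate, 50 mm long; slot 16 mm across the gate and 38 mm along it.
- clevis_nominal (a point): NOMINAL centre of the 14 mm hole in the clevis's upper ear, on its top face, 94 mm above the table; frame x = -80, y = -100 mm, axes as the frame's. The clevis is bolted through slots: its real holes (both ears together) stand up to 11 mm off this along the gate (frame y) and 1 mm across it (frame x). This reading does not show it: feel or see it.
- pin_grip (a point): Locking pin: straight plain wooden handle 20 mm in diameter, 50 mm long, over a steel shank 12 mm in diameter, 64 mm long, its last 8 mm tapering to a flat 8 mm nose; 0.14 kg. Point on the axis 27 mm above the handle's lower end (shoulder), 91 mm above the nose; z up the axis. Stands upright in the rest, shoulder on its top; seated in the clevis this point is 121 mm above the table.
- hinge (a point): The gate's vertical hinge axis (frame x = -80, y = +120 mm), at the height of the bar's middle, 71 mm above the table; post and knuckle 34 mm wide, to 96 mm high.
- clevis_low (a point): NOMINAL centre of the 14 mm hole in the lower ear, at mid-thickness, 52 mm above the table (off with the upper one). Ears: steel, 42 x 44 x 8 mm, at 86 to 94 and 48 to 56 mm above the table, joined by a web 21 to 31 mm behind the holes. A sprung ball in this ear drags on the pin: it does not fall home, its last 25 mm need a push of some 3 to 10 N.
- rest: Wooden tool rest 70 (x) x 220 (y) x 80 mm, fixed; origin centre of its underside. Three bores 15 mm in diameter in a row along its y axis, 70 mm apart, the middle one at the centre; any tool may stand in any bore.
- pin: The same pin; origin at the tip of its nose.
- burnisher: Bystander in the rest: tool with a waisted light wooden handle 75 mm tall. Origin at its foot.
- stamp: Bystander in the rest: tool with a brass mushroom knob 34 mm wide, 45 mm tall. Origin at its foot.
- cushion: Bystander: grey gilder's cushion 150 x 150 x 25 mm. Origin under its centre.
- leafbook: Bystander: paper packet 130 x 130 x 12 mm with a gold-coloured square. Origin under its centre.
- brushcup: Bystander: white cup, 70 mm wide, 90 mm tall. Origin under its centre.
- size_jar: Bystander: amber jar 60 mm wide, 70 mm tall. Origin under its centre.
- weight: Bystander: steel block 50 x 90 x 30 mm. Origin under its centre.
- spatula: Bystander: spatula 200 mm long, lying flat.
Mind the look-alikes: they are no part of the job. Leave any green or purple look-alike of the pin alone.

How it is judged:
By the outcome, as a careful person would: the job done as asked, in the order asked, and still so for the second after the job is handed in, with the robot touching nothing.
It also fails if it takes over 72 s, if anything falls off the work surface, if the arm or the gripper's body presses on something with over 40 N, if the wrist force passes 120 N, or if a joint passes its speed limit or range.

## Working session

There is one attempt and no reset: what is moved stays moved. The work goes in short steps, Python scripts to look and compute and a shell command to move; the robot and the scene stay as the last step left them, time stands still between calls to the robot, and variables do not carry over. Pictures are saved under pics/ and viewed, at most 10 in all, crops included, and the job is handed in when it is done.

```bash
mkdir -p pics; ls
cat > h.py <<'E'
import numpy as np, cv2
from bench import *
def snap(n):
    c=calibration(n); im,d=grab_frame(n); np.savez('/tmp/'+n+'.npz',im=im,d=d,K=c['K'],rvec=c['rvec'],tvec=c['tvec']); return im,d,c
def load(n):
    z=np.load('/tmp/'+n+'.npz'); return z['im'],z['d'],z
def cloud(d,c):
    K=np.array(c['K']);R=cv2.Rodrigues(np.array(c['rvec'],float))[0];t=np.array(c['tvec'],float).ravel()
    v,u=np.indices(d.shape); P=np.stack([(u-K[0,2])*d/K[0,0],(v-K[1,2])*d/K[1,1],d],-1)
    W=(P-t)@R; W[d<=0]=np.nan; return W
def ray(c,u,v,z):
    K=np.array(c['K']);R=cv2.Rodrigues(np.array(c['rvec'],float))[0];t=np.array(c['tvec'],float).ravel()
    C=-R.T@t; r=R.T@np.linalg.inv(K)@[u,v,1]; return C+r*(z-C[2])/r[2]
def save(f,im,s=1): cv2.imwrite(f,cv2.resize(im[:,:,::-1],None,fx=s,fy=s,interpolation=cv2.INTER_CUBIC))
E
python3 - <<'E'
from h import *
for n in('top','side'):
    im,d,c=snap(n); save(f'pics/{n}1.png',im,1.5)
    R=cv2.Rodrigues(np.array(c['rvec']))[0]; print(n,-R.T@np.array(c['tvec']).ravel(),c['K'])
print(get_obs())
E
```

```text
pics
top [ 0.1654458  -0.05453445  1.36044076] [[433.11814304   0.         248.91904167]
 [  0.         433.11814304 195.75692109]
 [  0.           0.           1.        ]]
side [0.0257316  0.90889655 0.7033847 ] [[419.68243196   0.         257.79372698]
 [  0.         419.68243196 189.5463267 ]
 [  0.           0.           1.        ]]
{'clock': 0.1, 'joints': array([ 1.14487482,  0.47775699,  0.02234697,  1.5563577 , -0.01147604,
        1.10933163, -0.08307522]), 'qvel': array([ 0.0003621 , -0.00212258,  0.00110064, -0.00278677,  0.00104832,
       -0.00113227,  0.00096182]), 'tau': array([ 4.26368555e-03, -5.97756958e+01,  1.61405772e+00, -2.81952864e+01,
        1.28342558e-02,  5.05405362e-03,  1.73041707e-05]), 'tcp_pos': array([ 0.21074314, -0.64067964,  0.23039437]), 'orientation': array([-3.10034422e+00, -4.96949558e-01,  6.60481045e-04]), 'contact_force': array([-0.61216809,  1.07136027, -0.39754839]), 'moment': array([-0.00461811,  0.00355956, -0.05352568]), 'gripper_force': 0.0, 'grip_width': 0.08507136416225193}
```

View pics/top1.png

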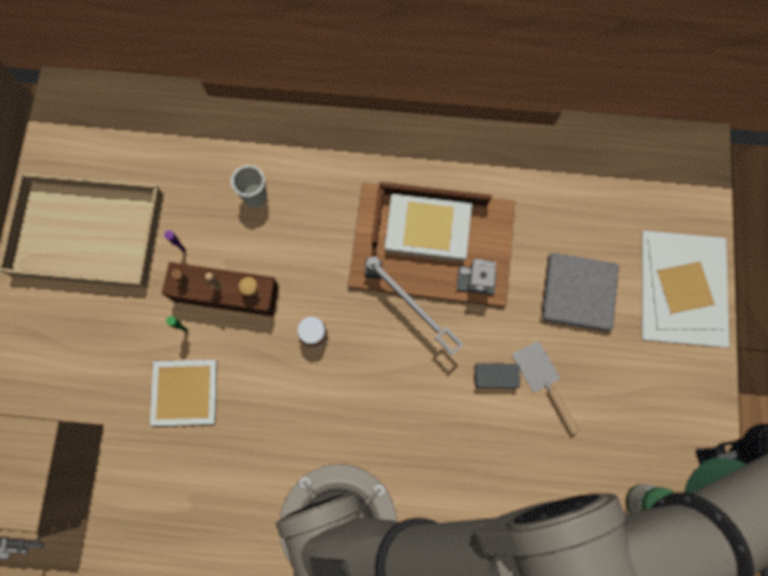

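View pics/side1.png

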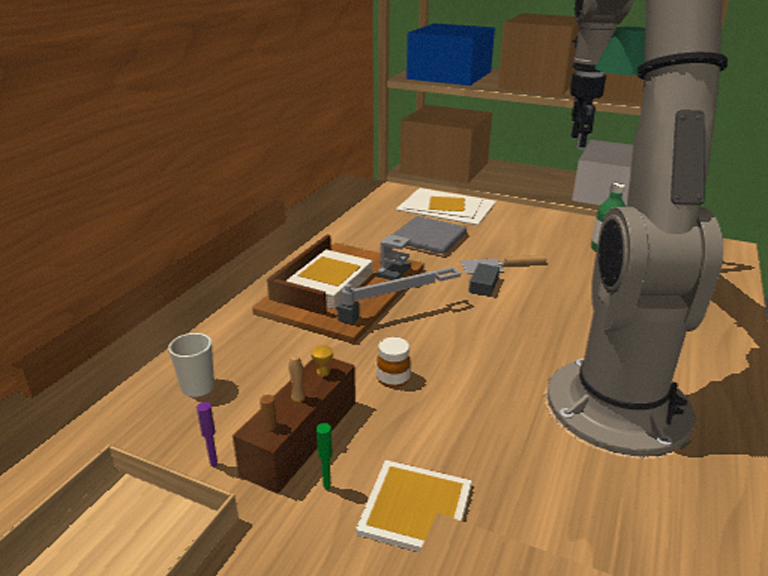

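The top view shows the frame with its hinge post at (373,266), the gate open with its eye at (448,338) and the clevis at (483,275) (pixels in the 1.5x picture). The rest's three tools are at (178,274), (211,278) and (248,287). The first, at (178,274) top and (268,410) side, is a straight cylinder and should be the pin. The second is the waisted burnisher and the third is the brass stamp. The green and purple look-alikes stand outside the rest. I'll confirm this in one crop and measure.

Run:
```python
from h import *
im,d,c=load('top'); W=cloud(d,c)
s,ds,cs=load('side')
A=cv2.resize(im[165:220,100:190],(400,244),interpolation=cv2.INTER_CUBIC)
B=cv2.resize(im[165:225,235:350],(400,209),interpolation=cv2.INTER_CUBIC)
C=cv2.resize(s[220:335,130:245],(380,453),interpolation=cv2.INTER_CUBIC)
o=np.zeros((453,780,3),np.uint8);o[:244,:400]=A;o[244:453,:400]=B;o[:,400:]=C
save('pics/crop.png',o)
def rep(n,m,W=W):
    p=W[m]; print(n,m.sum(),p.mean(0).round(4) if len(p) else None,np.median(p,0).round(4))
v,u=np.indices(d.shape)
def box(u0,u1,v0,v1,z0,z1): return (u>=u0)&(u<u1)&(v>=v0)&(v<v1)&(W[...,2]>z0)&(W[...,2]<z1)
rep('pinhandle',box(108,126,172,192,.11,.2))
rep('burn',box(132,150,176,196,.11,.2))
rep('stamp',box(155,176,180,205,.105,.2))
m=box(100,190,165,220,.072,.088); rep('rest',m); r=cv2.minAreaRect(W[m][:,:2].astype(np.float32)*1000);print(r)
rep('knuckle',box(240,256,168,186,.088,.105))
m=box(305,335,168,200,.086,.102);rep('ear',m);print(cv2.minAreaRect(W[m][:,:2].astype(np.float32)*1000))
m=box(245,320,172,240,.065,.09);rep('gate',m);print(cv2.minAreaRect(W[m][:,:2].astype(np.float32)*1000))
m=box(230,350,118,205,.012,.024);rep('board',m)
print(cv2.minAreaRect(W[box(230,350,118,205,.012,.09)][:,:2].astype(np.float32)*1000))
```

```text
pinhandle 49 [0.4493 0.3583 0.1262] [0.4494 0.3579 0.1285]
burn 54 [0.4436 0.2876 0.1435] [0.4434 0.2862 0.146 ]
stamp 106 [0.4414 0.2199 0.1221] [0.4412 0.2202 0.1222]
rest 1413 [0.4435 0.2902 0.0793] [0.4409 0.2882 0.0792]
((414.27239990234375, 292.7862243652344), (221.31246948242188, 136.0347442626953), 86.65614318847656)
knuckle 16 [ 0.5204 -0.0193  0.0951] [ 0.5208 -0.0192  0.0962]
ear 241 [ 0.5182 -0.2424  0.0934] [ 0.5191 -0.2428  0.0934]
((519.0178833007812, -242.74566650390625), (44.76629638671875, 53.98849105834961), 87.9249038696289)
gate 421 [ 0.4393 -0.1167  0.0789] [ 0.437  -0.1195  0.0795]
((440.627197265625, -124.7970962524414), (191.64068603515625, 219.36770629882812), 3.589926242828369)
board 3910 [ 0.5739 -0.1482  0.0176] [ 0.5608 -0.1566  0.0175]
((576.618896484375, -140.9335479736328), (340.2738952636719, 280.27545166015625), 88.21996307373047)
```

View pics/crop.png

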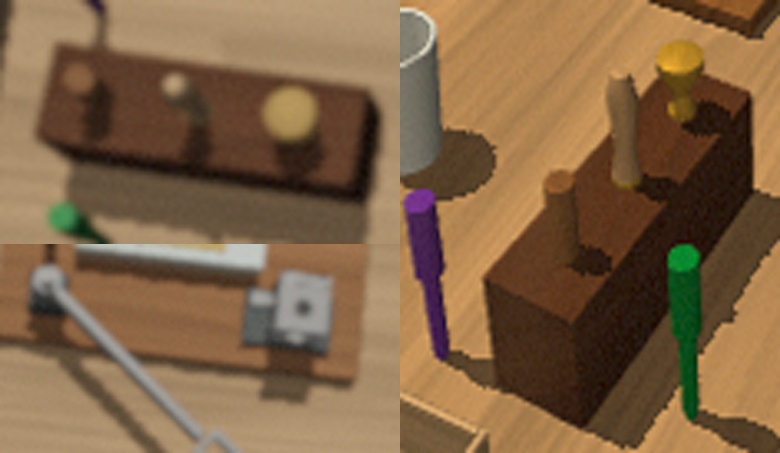

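The crop confirms it: the straight plain cylinder at the left end of the rest (crop (80,80) and (560,215)) is the pin, next to the waisted burnisher and the brass stamp. The clevis hole is at crop (303,308). Next is the gate geometry.

Run:
```python
from h import *
im,d,c=load('top'); W=cloud(d,c); s,ds,cs=load('side'); Ws=cloud(ds,cs)
print('hole',ray(c,322.1,183.4,.094)[:2],'hingepx',ray(c,235+46*.2875,165+(281-244)*.287,.096)[:2])
e=ray(c,298.7,226,.075); print('eye',e)
H=np.array([.5204,-.0193]); v=e[:2]-H; print('r',np.hypot(*v),'ang',np.arctan2(-v[0],-v[1]))
for n,u,v_,z in(('purple top',170/1.5,236/1.5,.114),('green top',173/1.5,322/1.5,.114)): print(n,ray(c,u,v_,z))
hs=cv2.cvtColor(im,cv2.COLOR_RGB2HSV)
for n,lo,hi in(('green',50,75),('purple',130,155)):
    m=(hs[...,0]>lo)&(hs[...,0]<hi)&(hs[...,1]>120)&(np.indices(d.shape)[1]<160)&(W[...,2]>.005)
    print(n,m.sum(),np.nanmin(W[m],0),np.nanmax(W[m],0))
# board edge yaw: front edge x vs y
z=W[...,2]; 
pts=[]
for col in range(240,338,3):
    cand=[r for r in range(150,212) if .012<z[r,col]<.024]
    if cand: pts.append(W[max(cand),col,:2])
pts=np.array(pts); k=np.polyfit(pts[:,1],pts[:,0],1); print('front edge slope',k,np.std(pts[:,0]-np.polyval(k,pts[:,1])))
m=(z>.045)&(z<.056)&(W[...,0]>.53)&(W[...,0]<.7)&(W[...,1]<0)&(W[...,1]>-.3)
print('paper',cv2.minAreaRect(W[m][:,:2].astype(np.float32)*1000))
m=(z>.11)&(z<.2)&(abs(W[...,0]-.449)<.03)&(abs(W[...,1]-.358)<.03); 
mt=m&(z>.125); print('pin top',W[mt].mean(0),mt.sum())
zs=Ws[...,2]; m=(zs>.126)&(zs<.2)&(abs(Ws[...,0]-.449)<.03)&(abs(Ws[...,1]-.358)<.03); print('pin side',Ws[m].mean(0),np.nanmax(Ws[m],0),m.sum())
```

```text
hole [ 0.51198392 -0.24474599] hingepx [ 0.51500692 -0.02045796]
eye [ 0.37899014 -0.18504075  0.075     ]
r 0.21786864152478982 ang 0.706348405306669
purple top [0.52922698 0.38897567 0.114     ]
green top [0.35624125 0.35474927 0.114     ]
green 27 [0.35318758 0.35300166 0.0435108 ] [0.36335526 0.36523106 0.11744466]
purple 26 [0.52396252 0.38529179 0.0503107 ] [0.53538417 0.39761007 0.11833282]
front edge slope [0.04515758 0.48575021] 0.00387870116773039
paper ((610.0661010742188, -125.58406829833984), (240.94723510742188, 167.90945434570312), 88.07093048095703)
pin top [0.45055793 0.36009941 0.12949935] 35
pin side [0.44943296 0.36067538 0.13057908] [0.46116953 0.36959865 0.13375207] 67
```

```bash
python3 -m pendant '{"translation":[[1.2,2,0],[2.4,4,0],[3.6,6,0],[4.8,8,0],[6,10,0],[7.2,12,0],[8.4,14,0],[9.4,15.6,0],[9.2,17.6,0],[8.8,19.8,-0.5],[8.4,22.2,-1],[8.4,22.2,-1]],"delta_rot":[[0,0,1.5],[0,0,3],[0,0,4.5],[0,0,6],[0,0,7.5],[0,0,9],[0,0,10.5],[0,0,12],[0,0,13.2],[0,0,14.37],[0,0,14.37],[0,0,14.37]]}' 0 30
python3 - <<'E'
from h import *
im,d,c=snap('wrist'); save('pics/w1.png',im,1.5); print(get_obs()['joints'])
R=cv2.Rodrigues(np.array(c['rvec'],float))[0]; print(-R.T@np.array(c['tvec']).ravel(),R)
E
```

```text
clock: 1.6
tcp_pos: [0.4194, -0.0821, 0.2055]
orientation: [-2.21, -2.229, 0.002]
contact_force: [0.9, -0.4, 0.6]
grip_width: -0.0002
gripper_force: 0.0
[ 0.54653419  0.13686364 -0.52837038  2.1113487   0.08711838  0.91464872
 -0.02583236]
[ 0.41844988 -0.00533039  0.34896653] [[ 9.99968706e-01  7.78188061e-03 -1.42489114e-03]
 [ 7.85133106e-03 -9.54038825e-01  2.99580166e-01]
 [ 9.71895618e-04 -2.99581978e-01 -9.54070067e-01]]
```

View pics/w1.png

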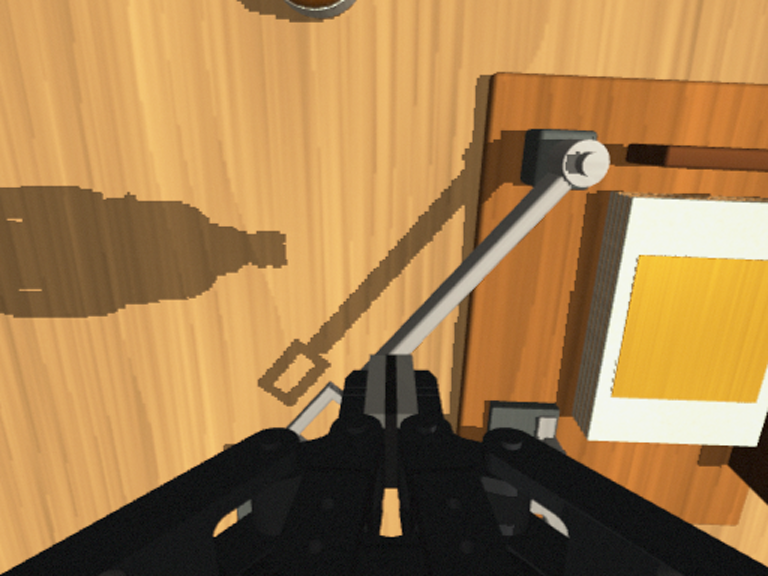

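The wrist view shows the gate running from the knuckle (588,163) to its eye at about (315,405), with the shut fingers in front of the bar. I'll go down and swing it shut.

```bash
python3 - <<'E'
from h import *
im,d,c=load('wrist'); print(ray(c,588/1.5,163/1.5,.096),cloud(d,c)[108,390])
E
python3 -m pendant '{"translation":[[0,0,-2],[0,0,-4],[0,0,-5.6],[0,0,-5.6],[0.4,0,-5.6],[0.8,-0.3,-5.6],[1.2,-0.7,-5.6],[1.6,-1.1,-5.6],[2,-1.5,-5.6],[2.3,-2,-5.6],[2.6,-2.4,-5.6],[2.6,-2.4,-5.6]],"delta_rot":[[0,0,0],[0,0,0],[0,0,0],[0,0,0],[0,0,0],[0,0,0],[0,0,0],[0,0,0],[0,0,0],[0,0,0],[0,0,0],[0,0,0]]}'
python3 - <<'E'
from h import *
im,d,c=snap('wrist'); save('pics/w2.png',im,1.5)
E
```

```text
[ 0.51717032 -0.01967238  0.096     ] [ 0.51499001 -0.0191102   0.09760907]
clock: 3.15
tcp_pos: [0.4867, -0.1476, 0.0663]
orientation: [2.222, 2.22, 0.001]
contact_force: [0.0, 1.0, -0.8]
grip_width: -0.0001
gripper_force: 0.0
```

View pics/w2.png

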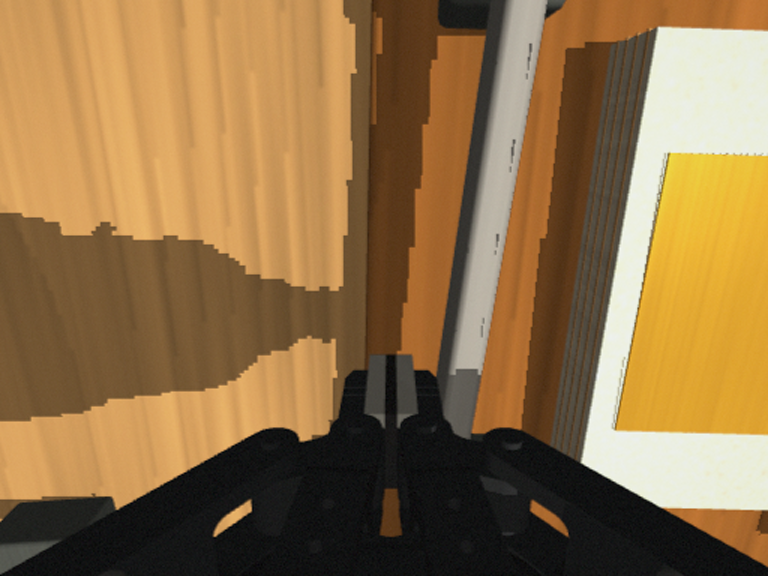

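The gate has swung nearly shut: the bar runs from (520,0) to (460,430) with the finger against it. I'll work out the remaining angle from the depth.

```bash
cat > ang.py <<'E'
from h import *
im,d,c=load('wrist'); W=cloud(d,c); z=W[...,2]
v,u=np.indices(z.shape)
m=(abs(z-.083)<.003)&(W[...,0]>.44)&(W[...,0]<.56)&(W[...,1]>-.14)&(W[...,1]<-.04)&(v<280)
k=np.polyfit(W[m][:,1],W[m][:,0],1); print('gate',k,m.sum(),np.std(W[m][:,0]-np.polyval(k,W[m][:,1])))
print('gate line at hinge y',np.polyval(k,-.0197),'eye',np.array([.517-.22*np.sin(np.arctan(k[0])),-.0197-.22*np.cos(np.arctan(k[0]))]))
m=(abs(z-.05)<.003)&(W[...,0]>.53)
# paper front-left edge: min x per row
e=[(W[r][m[r]][:,1][0],W[r][m[r]][:,0].min()) for r in range(30,285) if m[r].sum()>20]
e=np.array(e); print('paper edge',np.polyfit(e[:,0],e[:,1],1),len(e))
m=(abs(z-.018)<.003)&(W[...,0]<.53)
e=np.array([(W[r][m[r]][:,1][0],W[r][m[r]][:,0].min()) for r in range(30,230) if m[r].sum()>8]); k=np.polyfit(e[:,0],e[:,1],1);print('board edge',k,np.std(e[:,1]-np.polyval(k,e[:,0])))
E
python3 ang.py
```

```text
gate [0.14068009 0.52399545] 7044 0.004454091405561879
gate line at hinge y 0.5212240553922411 eye [ 0.48635217 -0.23755479]
paper edge [0.03179194 0.56505614] 255
board edge [0.03292436 0.48093203] 0.00018903933588719464
```

```bash
python3 -m pendant '{"translation":[[0.2,0,0],[0.4,0,0],[0.5,0,0],[0.55,0,0],[0.55,0,0]],"delta_rot":[[0,0,0],[0,0,0],[0,0,0],[0,0,0],[0,0,0]]}'
python3 - <<'E'
from h import *
im,d,c=snap('wrist')
E
python3 ang.py
```

```text
clock: 3.82
tcp_pos: [0.4984, -0.146, 0.0661]
orientation: [-2.219, -2.221, 0.003]
contact_force: [-4.2, 0.5, 3.0]
grip_width: -0.0001
gripper_force: 2.4
gate [0.0834806  0.52398307] 7268 0.005170989991913611
gate line at hinge y 0.5223385030933567 eye [ 0.49869793 -0.23893739]
paper edge [0.0325226  0.56521993] 255
board edge [0.0303998  0.48063271] 0.00011638818359207061
```

```bash
cat >> ang.py <<'E'
m=(abs(z-.083)<.002)&(W[...,0]>.44)&(W[...,0]<.545)&(v<235)&(W[...,1]<-.05)
f=np.array([(np.median(W[r][m[r]][:,1]),W[r][m[r]][:,0].min(),W[r][m[r]][:,0].max()) for r in range(0,235) if m[r].sum()>5])
for i in(1,2):
    k=np.polyfit(f[:,0],f[:,i],1); print('edge',k,np.std(f[:,i]-np.polyval(k,f[:,0])),len(f),f[[0,-1],0])
E
python3 ang.py | grep '^edge'
```

```text
edge [0.02651171 0.51552415] 0.00013445716725172426 205 [-0.05011894 -0.1279974 ]
edge [0.02701855 0.52508986] 0.0002402728103970095 205 [-0.05011894 -0.1279974 ]
```

The gate is shut: its slope of 0.027 against the frame's 0.031 puts it about 1 mm past zero. I'll back off, rise and look at the clevis hole from near.

```bash
python3 -m pendant '{"translation":[[-0.6,0,0],[-1,0,1],[-1,0,3],[-0.4,-2,5],[0.2,-4,5.4],[0.4,-5.8,5.4],[0.4,-5.8,5.4],[0.4,-5.8,5.4]],"delta_rot":[[0,0,0],[0,0,0],[0,0,0],[0,0,0],[0,0,0],[0,0,0],[0,0,0],[0,0,0]]}'
python3 - <<'E'
from h import *
im,d,c=snap('wrist'); save('pics/w3.png',im,1.5)
E
```

```text
clock: 4.88
tcp_pos: [0.5094, -0.2903, 0.201]
orientation: [-2.22, -2.223, -0.001]
contact_force: [0.2, 0.0, -0.4]
grip_width: -0.0002
gripper_force: 0.0
```

View pics/w3.png

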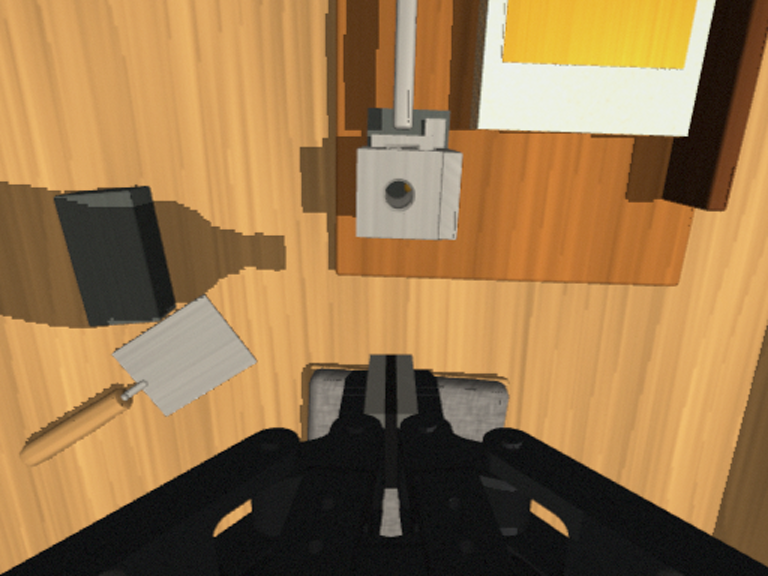

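The tongue is between the ears and the hole in the upper ear is at (400,194). I'll fit the hole.

Run:
```python
from h import *
im,d,c=load('wrist'); W=cloud(d,c); z=W[...,2]
print(get_obs()['tcp_pos'])
m=((abs(z-.094)<.003)).astype(np.uint8); m[:,:225]=0;m[:95]=0;m[170:]=0;m[:,312:]=0
n,l,s,ce=cv2.connectedComponentsWithStats(m,connectivity=4); i=1+np.argmax(s[1:,4]); m=(l==i).astype(np.uint8)
cn,h=cv2.findContours(m,cv2.RETR_CCOMP,cv2.CHAIN_APPROX_NONE)
for a,b in zip(cn,h[0]):
    if len(a)>15: 
        e=cv2.fitEllipse(a); print(b[3],len(a),e,ray(c,*e[0],.094),ray(c,e[0][0]-e[1][0]/2,e[0][1],.094)-ray(c,e[0][0]+e[1][0]/2,e[0][1],.094))
P=W[m>0]; print('ear rect',cv2.minAreaRect(P[:,:2].astype(np.float32)*1000),P[:,2].mean())
g=cv2.cvtColor(im,cv2.COLOR_RGB2GRAY)[110:150,245:290]; b=(g<110).astype(np.uint8)
n,l,s,ce=cv2.connectedComponentsWithStats(b)
for k in range(1,n): print(s[k],ce[k]+[245,110],ray(c,*(ce[k]+[245,110]),.094))
# gate tongue/bar end slope
```

```text
[ 0.50958477 -0.28960987  0.20112135]
-1 249 ((271.85931396484375, 128.77728271484375), (67.80648040771484, 80.82440948486328), 90.88407135009766) [ 0.51779828 -0.24328819  0.094     ] [-5.13586467e-02 -2.77436229e-05  0.00000000e+00]
0 53 ((265.331298828125, 129.41493225097656), (19.01449203491211, 19.272470474243164), 90.56258392333984) [ 0.51285642 -0.2437691   0.094     ] [-1.44099425e-02 -7.75889995e-06  0.00000000e+00]
ear rect ((517.941650390625, -244.1697998046875), (44.2552604675293, 51.99254608154297), 88.3907241821289) 0.09478558709597856
[ 12  10  19  19 282] [265.76241135 129.22695035] [ 0.51318232 -0.24362788  0.094     ]
```

```bash
python3 -m pendant '{"translation":[[-0.1,2,0.2],[-0.3,4.2,0.4],[-0.5,6.4,0.4],[-0.7,8.6,0.4],[-1,10.8,0.4],[-1.2,13,0.4],[-1.5,15.2,0.4],[-1.7,17.4,0.4],[-2,19.6,0.4],[-2.2,21.8,0.4],[-2.4,24,0.4],[-2.4,24,0.4]],"delta_rot":[[0,0,0],[0,0,0],[0,0,0],[0,0,0],[0,0,0],[0,0,0],[0,0,0],[0,0,0],[0,0,0],[0,0,0],[0,0,0],[0,0,0]]}' 0.55
python3 -m pendant '{"translation":[[0,0,0],[0,0,0]],"delta_rot":[[0,0,0],[0,0,0]]}'
python3 - <<'E'
from h import *
im,d,c=snap('wrist'); save('pics/w4.png',im,1.5); print(get_obs()['tcp_pos'],get_obs()['joints'])
W=cloud(d,c); m=(abs(W[...,2]-.130)<.004)&(abs(W[...,0]-.45)<.02)&(abs(W[...,1]-.36)<.02)
print('pin top',m.sum(),W[m].mean(0),W[m].min(0),W[m].max(0))
E
```

```text
clock: 6.42
tcp_pos: [0.4461, 0.3151, 0.2118]
orientation: [-2.206, -2.232, -0.004]
contact_force: [0.0, -0.6, -0.2]
grip_width: 0.0469
gripper_force: 0.0
clock: 6.68
tcp_pos: [0.4497, 0.3074, 0.2112]
orientation: [2.221, 2.221, -0.001]
contact_force: [0.4, -0.5, -1.3]
grip_width: 0.047
gripper_force: 0.0
[0.44989768 0.30735736 0.21120436] [-0.13798711  0.37050602 -0.71413034  1.85200099  0.28247256  1.02281935
 -0.96844041]
pin top 674 [0.44894514 0.35961843 0.13072652] [0.4390045  0.34984354 0.12617812] [0.45866777 0.36914243 0.13287761]
```

View pics/w4.png

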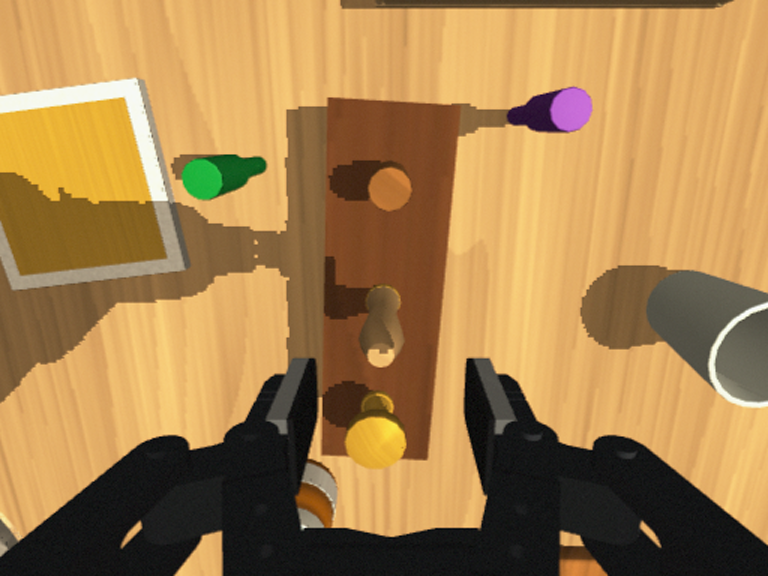

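The pin's handle top is at (390,188) and measures (0.449, 0.360, 0.131). The burnisher and stamp sit below it in the picture, and the green and purple look-alikes are outside the rest. I'll grasp the pin.

```bash
python3 -m pendant '{"translation":[[0,1,0],[-0.04,2.08,0],[-0.04,2.08,0],[-0.04,2.08,-1],[-0.04,2.08,-2.2],[-0.04,2.08,-3.4],[-0.04,2.08,-4.4],[-0.04,2.08,-4.92],[-0.04,2.08,-4.92],[-0.04,2.08,-4.92]],"delta_rot":[[0,0,0],[0,0,0],[0,0,0],[0,0,0],[0,0,0],[0,0,0],[0,0,0],[0,0,0],[0,0,0],[0,0,0]]}'
python3 -m pendant '{"translation":[[0,0,0],[0,0,0],[0,0,0],[0,0,0],[0,0,0]],"delta_rot":[[0,0,0],[0,0,0],[0,0,0],[0,0,0],[0,0,0]]}' 0 60
```

```text
clock: 7.98
tcp_pos: [0.4493, 0.361, 0.0893]
orientation: [2.221, 2.222, 0.002]
contact_force: [0.2, 0.7, -0.0]
grip_width: 0.0467
gripper_force: 0.0
clock: 8.6
tcp_pos: [0.4491, 0.3612, 0.0893]
orientation: [2.22, 2.222, 0.002]
contact_force: [-0.5, -0.7, 6.7]
grip_width: 0.0186
gripper_force: 58.3
```

```bash
python3 -m pendant '{"translation":[[0,0,0.6],[0,0,1.8],[0,0,3.2],[0,0,4.8],[0,0,6.4],[0,0,6.4],[0.1,-1.5,6.4],[0.3,-3.5,6.4],[0.5,-5.5,6.4],[0.7,-7.5,6.4],[0.9,-9.5,6.4],[1.1,-11.5,6.4]],"delta_rot":[[0,0,0],[0,0,0],[0,0,0],[0,0,0],[0,0,0],[0,0,0],[0,0,0],[0,0,0],[0,0,0],[0,0,0],[0,0,0],[0,0,0]]}'
python3 -m pendant '{"translation":[[0.2,-2,0],[0.4,-4,0],[0.7,-6,0],[0.9,-8,0],[1.2,-10,0],[1.46,-12,-0.5],[1.46,-12.64,-1],[1.46,-12.64,-1],[1.46,-12.64,-1],[1.46,-12.64,-1]],"delta_rot":[[0,0,0],[0,0,0],[0,0,0],[0,0,0],[0,0,0],[0,0,0],[0,0,0],[0,0,0],[0,0,0],[0,0,0]]}'
python3 - <<'E'
from h import *
im,d,c=snap('wrist'); save('pics/w5.png',im,1.5); o=get_obs(); print(o['tcp_pos'],o['contact_force'],o['grip_width'],o['gripper_force'],o['orientation'])
E
```

```text
clock: 10.1
tcp_pos: [0.4754, 0.0714, 0.2477]
orientation: [-2.22, -2.222, 0.002]
contact_force: [1.4, 0.2, -0.5]
grip_width: 0.0186
gripper_force: 59.2
clock: 11.35
tcp_pos: [0.5133, -0.2409, 0.224]
orientation: [2.217, 2.225, 0.001]
contact_force: [0.6, -0.6, -1.0]
grip_width: 0.0187
gripper_force: 59.2
[ 0.51320934 -0.24124529  0.22399167] [-0.1287276   0.03227818 -0.65951649] 0.018870487090383612 59.156906604766846 [2.21709213e+00 2.22464807e+00 9.10847602e-04]
```

View pics/w5.png

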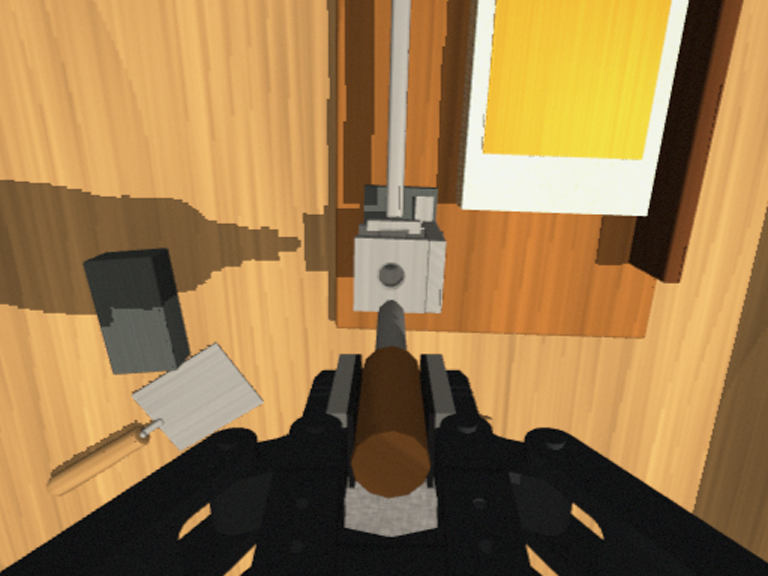

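The pin is held upright with its nose at (391,305), in line with the hole at (391,275). I'll compare the two in the same picture.

Run:
```python
from h import *
im,d,c=load('wrist'); W=cloud(d,c); z=W[...,2]
m=(abs(z-.094)<.003).astype(np.uint8); m[:,:230]=0;m[:150]=0;m[210:]=0;m[:,300:]=0
n,l,s,ce=cv2.connectedComponentsWithStats(m,connectivity=4); m=(l==1+np.argmax(s[1:,4])).astype(np.uint8)
cn,h=cv2.findContours(m,cv2.RETR_CCOMP,cv2.CHAIN_APPROX_NONE)
for a,b in zip(cn,h[0]):
    if b[3]>=0 and len(a)>15: e=cv2.fitEllipse(a); print('hole',e[0],ray(c,*e[0],.094))
# shank: points with z .155..0.21 near tool
for lo,hi in((.150,.158),(.162,.17),(.17,.18),(.18,.19),(.19,.2),(.215,.225),(.23,.24),(.245,.255)):
    m=(z>lo)&(z<hi)&(abs(W[...,0]-.513)<.009 )&(abs(W[...,1]+.2422)<.03)
    if m.sum()>3:
        P=W[m]; print(lo,m.sum(),'x',P[:,0].min(),P[:,0].max(),'ymax',np.percentile(P[:,1],98), 'z',P[:,2].mean())
print(np.nanmin(z[195:230,255:265]), ray(c,260.5,202,.151))
```

```text
hole (260.1137390136719, 182.9254913330078) [ 0.51290273 -0.2433127   0.094     ]
0.15 7 x 0.5106638531880715 0.5154458916742988 ymax -0.237633280007584 z 0.15493080739402917
0.162 70 x 0.5073867706089942 0.5186688299343579 ymax -0.23648156910678683 z 0.16596691507427694
0.17 103 x 0.5070887732899022 0.5189691917333981 ymax -0.23645443118586434 z 0.17515008492124395
0.18 115 x 0.5072229832065159 0.518759575791807 ymax -0.2364999948082259 z 0.1853193592277021
0.19 134 x 0.5070250169002671 0.5188653171401028 ymax -0.23642314084667906 z 0.1951858292238021
0.215 263 x 0.5040984565163575 0.5219396614227193 ymax -0.2325690069658324 z 0.2207086775183066
0.23 396 x 0.5040962327677829 0.5218595745071217 ymax -0.23248530177008264 z 0.23530474421811456
0.245 536 x 0.5040088920594405 0.5219007806896325 ymax -0.23234089184601522 z 0.25010414447435964
0.09297354521376769 [ 0.51307914 -0.24070283  0.151     ]
```

```bash
python3 -m pendant '{"translation":[[0,-0.04,-0.6],[0,-0.04,-1.2],[0,-0.04,-1.7],[0,-0.04,-1.92],[0,-0.04,-1.92],[0,-0.04,-1.92]],"delta_rot":[[0,0,0],[0,0,0],[0,0,0],[0,0,0],[0,0,0],[0,0,0]]}'
python3 - <<'E'
from h import *
im,d,c=snap('wrist'); W=cloud(d,c); z=W[...,2]; print(get_obs()['tcp_pos'])
m=(abs(z-.094)<.003).astype(np.uint8); m[:,:200]=0;m[:120]=0;m[260:]=0;m[:,320:]=0
P=W[m>0]; print('ear',cv2.minAreaRect(P[:,:2].astype(np.float32)*1000))
for lo,hi in((.108,.12),(.12,.14)):
    m=(z>lo)&(z<hi)&(abs(W[...,0]-.513)<.009 )&(abs(W[...,1]+.2422)<.02); P=W[m]
    if len(P):print(m.sum(),P[:,0].min(),P[:,0].max(),np.percentile(P[:,1],98))
E
```

```text
clock: 12.15
tcp_pos: [0.513, -0.2438, 0.1757]
orientation: [2.22, 2.222, 0.001]
contact_force: [0.5, 0.4, -1.3]
grip_width: 0.0188
gripper_force: 59.2
[ 0.51304483 -0.2438268   0.17578614]
ear ((518.0765991210938, -243.97146606445312), (44.80180740356445, 51.93225860595703), 88.6247787475586)
84 0.5071018917940114 0.5185664706550299 -0.23954094209885532
210 0.5068032091144672 0.5187583932963271 -0.23936247552499604
```

```bash
python3 -m pendant '{"translation":[[0,0.07,0],[0,0.07,0],[0,0.07,-0.1],[0,0.07,-0.2],[0,0.07,-0.3],[0,0.07,-0.4],[0,0.07,-0.5],[0,0.07,-0.5]],"delta_rot":[[0,0,0],[0,0,0],[0,0,0],[0,0,0],[0,0,0],[0,0,0],[0,0,0],[0,0,0]]}'
```

```text
clock: 13.2
tcp_pos: [0.5125, -0.2419, 0.1625]
orientation: [-2.22, -2.222, 0.0]
contact_force: [0.2, -0.1, -0.2]
grip_width: 0.0185
gripper_force: 59.2
```

```bash
python3 -m pendant '{"translation":[[0,0,-0.1],[0,0,-0.2],[0,0,-0.3],[0,0,-0.4],[0,0,-0.4]],"delta_rot":[[0,0,0],[0,0,0],[0,0,0],[0,0,0],[0,0,0]]}';python3 -m pendant '{"translation":[[0,0,-0.1],[0,0,-0.2],[0,0,-0.3],[0,0,-0.3]],"delta_rot":[[0,0,0],[0,0,0],[0,0,0],[0,0,0]]}'
```

```text
clock: 13.82
tcp_pos: [0.5125, -0.2419, 0.1525]
orientation: [-2.22, -2.222, 0.0]
contact_force: [0.6, 0.4, -1.0]
grip_width: 0.0188
gripper_force: 59.2
clock: 14.32
tcp_pos: [0.5125, -0.2419, 0.145]
orientation: [-2.22, -2.222, 0.0]
contact_force: [-0.3, -0.3, -1.7]
grip_width: 0.0186
gripper_force: 59.2
```

```bash
python3 -m pendant '{"translation":[[0,0,-0.1],[0,0,-0.2],[0,0,-0.3],[0,0,-0.4],[0,0,-0.4]],"delta_rot":[[0,0,0],[0,0,0],[0,0,0],[0,0,0],[0,0,0]]}';python3 -m pendant '{"translation":[[0,0,-0.1],[0,0,-0.2],[0,0,-0.3],[0,0,-0.4],[0,0,-0.4]],"delta_rot":[[0,0,0],[0,0,0],[0,0,0],[0,0,0],[0,0,0]]}'
```

```text
clock: 14.95
tcp_pos: [0.5125, -0.2419, 0.1351]
orientation: [-2.22, -2.222, 0.0]
contact_force: [0.8, 0.3, -1.3]
grip_width: 0.0185
gripper_force: 59.2
clock: 15.58
tcp_pos: [0.5125, -0.2419, 0.125]
orientation: [-2.22, -2.222, 0.0]
contact_force: [0.3, 0.4, -0.8]
grip_width: 0.019
gripper_force: 59.2
```

```bash
python3 -m pendant '{"translation":[[0,0,-0.1],[0,0,-0.2],[0,0,-0.3],[0,0,-0.4],[0,0,-0.4]],"delta_rot":[[0,0,0],[0,0,0],[0,0,0],[0,0,0],[0,0,0]]}';python3 -m pendant '{"translation":[[0,0,-0.1],[0,0,-0.2],[0,0,-0.3],[0,0,-0.36],[0,0,-0.36]],"delta_rot":[[0,0,0],[0,0,0],[0,0,0],[0,0,0],[0,0,0]]}'
```

```text
clock: 16.2
tcp_pos: [0.5122, -0.242, 0.1149]
orientation: [-2.22, -2.222, 0.001]
contact_force: [-1.4, -0.6, -1.4]
grip_width: 0.0187
gripper_force: 59.4
clock: 16.82
tcp_pos: [0.5123, -0.2419, 0.1059]
orientation: [-2.22, -2.222, 0.001]
contact_force: [-2.7, -1.0, -1.0]
grip_width: 0.0183
gripper_force: 59.3
```

```bash
python3 -m pendant '{"translation":[[0,0,-0.05],[0,0,-0.1],[0,0,-0.12],[0,0,-0.12]],"delta_rot":[[0,0,0],[0,0,0],[0,0,0],[0,0,0]]}'
python3 - <<'E'
from h import *
im,d,c=snap('wrist'); s,ds,cs=snap('side')
u0,v0=270,160
o=np.zeros((400,800,3),np.uint8); o[:,:400]=cv2.resize(im[120:340,150:370],(400,400)); o[:,400:]=cv2.resize(s[140:220,215:295],(400,400),interpolation=cv2.INTER_CUBIC)
save('pics/seat.png',o)
W=cloud(d,c); z=W[...,2]
m=(abs(W[...,0]-.513)<.012)&(abs(W[...,1]+.2425)<.012)&(z>.13)&(z<.16); print('handle top z',np.percentile(z[m],[50,90,99]),m.sum())
E
```

```text
clock: 17.32
tcp_pos: [0.5124, -0.242, 0.1033]
orientation: [-2.22, -2.222, 0.0]
contact_force: [-4.3, 0.4, 3.0]
grip_width: 0.0188
gripper_force: 59.6
handle top z [0.14407401 0.14549585 0.15437135] 3875
```

View pics/seat.png

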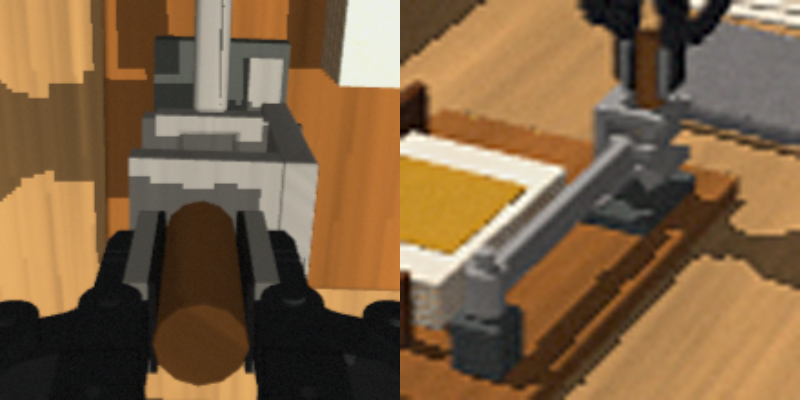

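The shank is out of sight and the handle stands on the upper ear (left half, base at about (200,210)). Its top reads 0.144 m, which is the seated height. I'll press a little more to confirm contact.

```bash
python3 -m pendant '{"translation":[[0,0,-0.04],[0,0,-0.06],[0,0,-0.06],[0,0,-0.06]],"delta_rot":[[0,0,0],[0,0,0],[0,0,0],[0,0,0]]}'
```

```text
clock: 17.92
tcp_pos: [0.5125, -0.242, 0.1032]
orientation: [2.22, 2.222, -0.001]
contact_force: [-9.2, 1.7, 14.0]
grip_width: 0.0181
gripper_force: 60.9
```

```bash
python3 -m pendant '{"translation":[[0,0,0.06],[0,0,0.06],[0,0,0.06],[0,0,0.06],[0,0,0.06]],"delta_rot":[[0,0,0],[0,0,0],[0,0,0],[0,0,0],[0,0,0]]}' 0.55; python3 -m pendant '{"translation":[[0,0,0.8],[0,0,2],[0,0,3.2],[0,-1,4.4],[0,-1.9,4.4],[0,-1.9,4.4],[0,-1.9,4.4]],"delta_rot":[[0,0,0],[0,0,0],[0,0,0],[0,0,0],[0,0,0],[0,0,0],[0,0,0]]}'
python3 - <<'E'
from h import *
im,d,c=snap('wrist'); s,ds,cs=snap('side')
o=np.zeros((400,800,3),np.uint8); o[:,:400]=cv2.resize(im[60:260,160:360],(400,400)); o[:,400:]=cv2.resize(s[140:220,215:295],(400,400),interpolation=cv2.INTER_CUBIC)
save('pics/fin.png',o)
W=cloud(d,c); z=W[...,2]
m=(abs(W[...,0]-.513)<.012)&(abs(W[...,1]+.2435)<.014)&(z>.13)&(z<.16); print('handle top',W[m].mean(0),np.percentile(z[m],[10,50,90]),m.sum())
m=(abs(z-.094)<.004)&(abs(W[...,0]-.516)<.02)&(abs(W[...,1]+.243)<.024); print('ear z',np.median(z[m]))
E
```

```text
clock: 18.55
tcp_pos: [0.5128, -0.2419, 0.1032]
orientation: [2.22, 2.223, 0.0]
contact_force: [-0.4, -0.5, 0.5]
grip_width: 0.0471
gripper_force: 0.0
clock: 19.42
tcp_pos: [0.5121, -0.2884, 0.2119]
orientation: [-2.218, -2.221, 0.0]
contact_force: [-0.0, 0.2, -0.3]
grip_width: 0.0471
gripper_force: 0.0
handle top [ 0.5123739  -0.24295061  0.14424113] [0.14367231 0.14467548 0.14556676] 768
ear z 0.09484362372092492
```

View pics/fin.png

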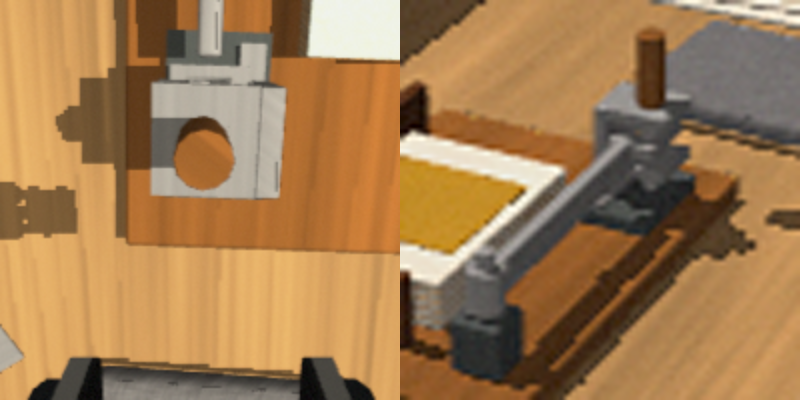

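The pin stands upright with its handle down on the ear (205,150): its top is 49.8 mm above the ear, against a 50 mm handle. The gate is shut and the gripper is clear, so I'll hand in.

```bash
python3 -c "from bench import *; print(hand_in())"
```

```text
the job is handed in; nothing more can be done
None
```

I swung the gate shut, pushed the locking pin through both ears and the tongue until its handle sat on the upper ear, released it and handed the job in at about 19.5 s; nothing else was handled.

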